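# Load the wax pot and set its heat dial

### The job

Get the electric wax pot ready: lay the larger of the two loose wax blocks in its round well, set the lid gently on the well so that it sits level and fully home, and turn the dial on the sloping front to mark 6, that is one mark clockwise past the long mark at the top of the scale. Leave the other things on the bench where they are.

Things in the scene. Friction and masses are not known exactly. Their poses are not given: they have to be found in the camera images.
- wax_pot: the wax pot, fixed to the bench: white housing 230 mm deep (its x), 160 mm wide (its y), 45 mm high at the back, where a round steel well stands; in front a console face sloping 35 degrees from level, falling to the front (-x), its top edge 91 mm high and 29 mm in front of the origin. Origin at the centre of its underside on the bench; x to its back, y to its left, z up.
- pot_mouth (a point): centre of the well's open mouth, at the height of the rim (100 mm above the bench, 40 mm behind the pot's origin). The well is 118 mm wide inside, 128 mm outside, its flat floor 51 mm below the rim. Axes as wax_pot.
- heat_dial (a joint): angle of the dial, rad, growing clockwise as seen looking at the console; stops at 0 (mark 0, lower left) and 4.712 (mark 10, lower right). 11 white marks, 0.471 rad (27 degrees) apart, marks 0, 5 and 10 longer; mark 5 points straight up the slope, mark 6 is at 2.827. It stays where it is left; friction about 0.06 N m.
- dial_grip (a point): point on the dial's axis where its grip bar is held. Black disc 61 mm across, 7 mm thick, with a bar across it 54 mm long, 14 mm thick, rising 33 mm above the disc; the white line on one end of the bar is the pointer. The point is 21 mm above the disc, 12 mm below the bar's top. z: out of the console along the axis, 35 degrees from vertical, leaning to the front; x: along the bar to the pointer.
- lid_knob (a point): centre of the black knob of the loose steel lid. Lid: round, 138 mm across, 54 mm high over all, 0.16 kg. The knob is a cylinder 28 mm across, its straight side from 32 to 51 mm above the lid's underside; this point is on its axis, 42 mm above the underside and 22 mm above the slightly domed top. z is the lid's axis.
- lid_seat (a point): centre of the lid at the underside of its flange, 34 mm below lid_knob on the lid's axis; coincides with pot_mouth when the lid is seated. Below it the lid has a locating step 104 mm across and 8 mm deep that goes inside the well.
- brick_center (a point): centre of the larger wax block, a plain block lying flat, 50 mm (its x) by 75 mm (its y) by 28 mm (its z), 0.09 kg.
- small_wax: the smaller wax block, 42 x 55 x 24 mm, lying flat: not to be used. Origin under its centre.
- talc_jar: small screw-lid jar, 39 mm across, 62 mm high, to be left alone. Origin under its centre.
- lamp_spirit: spirit lamp, 66 mm across, 69 mm high, to be left alone. Origin under its centre.
- brush: flat brush lying on the bench, 167 mm long (its y), 15 mm wide, 11 mm high, to be left alone. Origin under its centre.
- pot_lid: the lid itself; origin at the centre of its underside, 42 mm below lid_knob.

How it is judged:
By the outcome, as a careful person would: the job done as asked, in the order asked, and still so for the second after the job is handed in, with the robot touching nothing.
It also fails if it takes over 72 s, if anything falls off the work surface, if the arm or the gripper's body presses on something with over 40 N, if the wrist force passes 120 N, or if a joint passes its speed limit or range.

### The arm

A 6-joint arm with a two-finger parallel gripper is mounted at the origin on a cart in front of the work surface, level with it; the furniture and walls round the work are solid. World frame = base frame: x ahead of the robot, y to its left, z up, the work surface at z = 0. Lengths are in mm, angles in degrees, forces in N, time in s.
With the tool pointing down it reaches from about 300 to 850 mm from the base axis. Payload 4.2 kg.
Tool frame: the origin (TCP) lies at the centre of the arm's flange, where the gripper is bolted on; the fingertips stand 191 mm ahead of it and the grasp point (between the pads) lies 172 mm ahead of it; z points along the fingers, y is the direction in which the jaws open and shut (so a half turn about z gives the same grasp; the last joint's range is limited). The gripper opens to 91 mm and grips with 3 to 60 N. Pads are 32 mm wide; open, the fingers measure 118 mm over their backs; the gripper's body (76 mm by 178 mm) begins 60 mm behind the grasp point.
Start: joints at [-78.381, 18.312, 89.639, -0, 72.044, -1.146], TCP at [127.051, -560.786, 404.776] pointing down, gripper open.
Joint ranges: [-177.97, 177.97], [-48.28, 115.42], [12.27, 149.76], [-77.06, 257.06], [2.81, 150.46], [-146.56, 146.56]. Speed limits (degrees/s): [147.25, 147.25, 180, 180, 180, 180].

### API

Orientations are given as [roll, pitch, yaw] about the fixed x, y, z axes, in that order (R = Rz(yaw) Ry(pitch) Rx(roll)).
In Python, from workcell import status, vision, ticket gives the robot as it stands.
- The arm moves only by the shell command python3 -m jog 'ROWS' [FORCE]. ROWS is JSON, a list of rows, each a list of 7 numbers: the finger opening in m, from 0 to 0.0912, then the shift along the tool's x, y, z in m, then the turn, a rotation vector about the tool's x, y, z in rad. A call has 1 to 12 rows; each row shifts and turns the commanded pose from where the row before left it, along the tool's axes as they then stand; what a row does not reach is not made up. A row lasts 1/8 s, in which the tool goes at most 62.5 mm and 10.7 degrees, less where a joint would pass 70% of its speed; a pose out of reach is approached as far as the arm can. A call with a gripper value outside its range is refused whole. The fingers move at their own pace and stop on an object; FORCE is the grip in N (left out, the last holds). Time passes only in rows, so rows that do not move let the fingers close. It gives the time, the measured TCP pose, the force and the opening at its end, in the units of the state.
- status.state(): the state, without advancing time (a new reading comes with each control period).
- vision.grab_frame(name): name is "scene" or "top"; returns a dict with "color" (420x560x3 uint8, blue, green, red), "depth" (420x560 float32, mm along the optical axis (not along the pixel's ray), 0 where there is no reading), "fov_y" (degrees; the focal length in pixels is half the picture's height over the tangent of half this angle, whatever the lens; pixels are square), "cx", "cy" (the principal point, pixels), "k1" (the pictures are not rectified: a ray, as slopes to the right and down, at radius r is drawn at 1 + k1 r^2 times it, then the intrinsics apply), "pose" (4x4, takes a point from camera to world coordinates). Camera axes: x right, y down, z forward; pixel columns grow to the right and rows downward; lengths in mm; the calibration is good to about 2 mm. A picture is of the moment at which its call begins.
- ticket.job_done(): hands the job in, once; it reports no verdict.
Trained networks look in the newest picture that a camera, given by its name, has taken for a name from the list of things; names that differ only in an ending like _2 or _b are one class to them, and where a whole thing is asked for, a point or a joint stands for the part that bears it (a point fixed in the world has none). Each returns a list of dicts, best first, with "p" (0 to 1); they miss things now and then, are a little off and sometimes report something else, mostly with a low value. They report only what shows in the picture. A call takes as long as a camera call.
- vision.find_in(camera, label): "location" ([x, y, z] in mm, in world coordinates, good to about 4 mm: the middle of the surface that is visible of it).
- vision.silhouettes(camera, label): "pixels" (420x560 bool, what is visible of it).
The state is a dict: "time_s": time; "qpos": joint angles; "qvel": joint speeds; "effort": joint torques, N m; "ee_pos": TCP position; "ee_rot": TCP orientation; "force": force on the tool from outside, world axes, zero at the start; "torque": the same for the moment, N m; "gripper_width": finger opening in mm.
Only numpy, scipy, OpenCV 4.12 (cv2) and the standard library are available. Lean on these libraries where they do the work, as an engineer would, in place of code of your own. Each camera call takes 0.05 s, during which the arm holds its last target.

## Working session

There is one attempt and no reset: what is moved stays moved. The work goes in short steps, Python scripts to look and compute and a shell command to move; the robot and the scene stay as the last step left them, time stands still between calls to the robot, and variables do not carry over. Pictures are saved under pics/ and viewed, and the job is handed in when it is done.

```bash
ls; mkdir -p pics
python3 - <<'E'
from workcell import status, vision
import cv2,numpy as np
print(status.state())
for n in ("scene","top"):
    f=vision.grab_frame(n); cv2.imwrite(f"pics/{n}0.png",f["color"])
    print(n,f["fov_y"],f["cx"],f["cy"],f["k1"],np.round(f["pose"],3).tolist())
    for l in ["wax_pot","heat_dial","pot_lid","lid_knob","brick_center","small_wax","talc_jar","lamp_spirit","brush","dial_grip"]:
        print(l,[(round(d["p"],2),np.round(d["location"]).tolist()) for d in vision.find_in(n,l)][:3])
E
```

```text
pics
{'time_s': 0.0, 'qpos': array([-7.83821225e+01,  1.83517099e+01,  8.97070278e+01, -1.00579704e-03,
        7.20456368e+01, -1.14769653e+00]), 'qvel': array([ 0.05064607, -0.00401207, -0.13435019, -0.0685019 , -0.05007477,
        0.04626301]), 'effort': array([ 1.93845044e-03, -4.12456369e+01, -2.31970793e+01,  7.28410925e-02,
        4.55237261e-02, -1.50140963e-04]), 'ee_pos': array([ 126.9992345 , -560.62049787,  403.91508599]), 'ee_rot': array([-1.79895627e+02, -1.13453487e-03,  1.27658840e+01]), 'force': array([-0.0571588 , -0.32727961,  0.37579121]), 'torque': array([ 0.03764195, -0.00441059,  0.01388232]), 'gripper_width': 91.35807586558138}
scene 54.59639444199833 280.01163376759905 207.28653366872513 -0.01406494522650015 [[-0.679, -0.544, 0.493, 123.041], [-0.734, 0.491, -0.469, 338.165], [0.013, -0.68, -0.733, 799.678], [0.0, 0.0, 0.0, 1.0]]
wax_pot [(0.78, [548.0, -57.0, 58.0]), (0.38, [468.0, 158.0, 12.0])]
heat_dial [(0.81, [494.0, -81.0, 78.0])]
pot_lid [(0.94, [472.0, 163.0, 15.0])]
lid_knob [(0.74, [468.0, 160.0, 15.0])]
brick_center [(0.89, [512.0, -349.0, 28.0]
[... 468 characters left out ...]
.0, -0.981, 0.194, 424.379], [-1.0, 0.0, 0.002, -71.225], [-0.002, -0.194, -0.981, 945.338], [0.0, 0.0, 0.0, 1.0]]
wax_pot [(0.9, [569.0, -65.0, 51.0])]
heat_dial [(0.9, [500.0, -85.0, 80.0])]
pot_lid [(0.6, [474.0, 148.0, 17.0]), (0.41, [570.0, -68.0, 50.0]), (0.21, [494.0, -88.0, 82.0])]
lid_knob [(0.58, [476.0, 148.0, 19.0])]
brick_center [(0.79, [514.0, -362.0, 29.0]), (0.73, [569.0, -74.0, 48.0]), (0.38, [496.0, -90.0, 82.0])]
small_wax [(0.83, [652.0, -381.0, 27.0]), (0.5, [496.0, -86.0, 81.0])]
talc_jar [(0.71, [644.0, 198.0, 63.0]), (0.48, [477.0, 147.0, 16.0])]
lamp_spirit [(0.95, [654.0, 128.0, 29.0])]
brush []
dial_grip [(0.78, [494.0, -89.0, 82.0]), (0.72, [650.0, -381.0, 25.0])]
```

View pics/scene0.png

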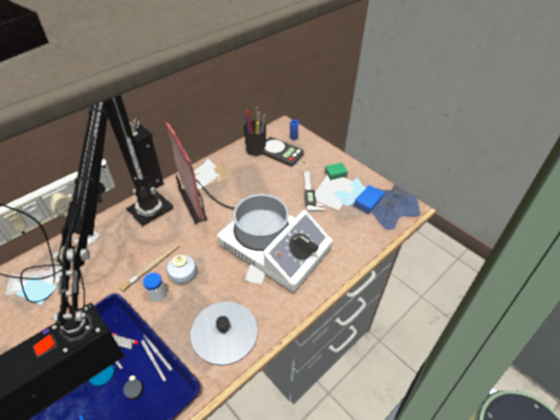

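View pics/top0.png

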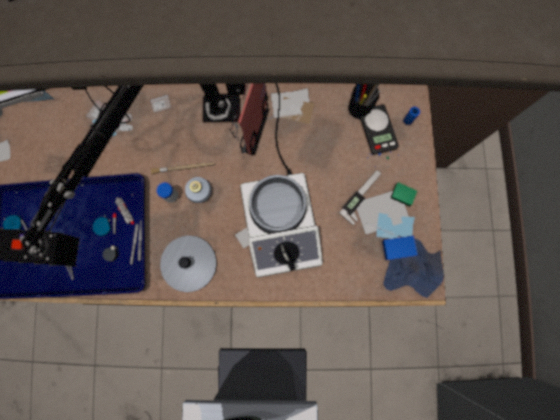

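The scene picture shows the blue block (370,198), the green small block (336,171), the pot (262,222) with its dial (303,246), and the lid (224,331). The top view shows the same at (400,247), (403,194), (280,225), (287,252) and (188,263). Next I measure geometry from depth.

```bash
cat > h.py <<'E'
import numpy as np,cv2
from workcell import status,vision
def cloud(f):
    d=f["depth"].astype(float);H,W=d.shape
    F=H/2/np.tan(np.radians(f["fov_y"])/2)
    K=np.array([[F,0,f["cx"]],[0,F,f["cy"]],[0,0,1]])
    v,u=np.mgrid[0:H,0:W]
    uv=np.stack([u,v],-1).reshape(-1,1,2).astype(float)
    n=cv2.undistortPoints(uv,K,np.array([f["k1"],0,0,0,0.])).reshape(H,W,2)
    P=np.concatenate([n*d[...,None],d[...,None]],-1)
    M=np.array(f["pose"])
    W_=P@M[:3,:3].T+M[:3,3]
    W_[d<=0]=np.nan
    return W_
def proj(f,X):
    M=np.linalg.inv(np.array(f["pose"]));H=f["depth"].shape[0]
    F=H/2/np.tan(np.radians(f["fov_y"])/2)
    K=np.array([[F,0,f["cx"]],[0,F,f["cy"]],[0,0,1]])
    p,_=cv2.projectPoints(np.atleast_2d(X).astype(float),cv2.Rodrigues(M[:3,:3])[0],M[:3,3],K,np.array([f["k1"],0,0,0,0.]))
    return p.reshape(-1,2)
def circ(P):
    A=np.c_[2*P[:,0],2*P[:,1],np.ones(len(P))]
    s=np.linalg.lstsq(A,(P[:,:2]**2).sum(1),rcond=None)[0]
    return s[0],s[1],np.sqrt(s[2]+s[0]**2+s[1]**2)
E
python3 - <<'E'
from h import *
for n in ("scene","top"):
    f=vision.grab_frame(n);C=cloud(f);np.save(f"pics/{n}_C.npy",C);np.save(f"pics/{n}_c.npy",f["color"])
    hsv=cv2.cvtColor(f["color"],cv2.COLOR_BGR2HSV)
    print(n,"bench z",np.nanmedian(C[(abs(C[...,0]-560)<200)&(abs(C[...,1]+60)<350)&(abs(C[...,2])<12)][:,2]))
    for l in ["brick_center","small_wax","pot_lid"]:
        m=vision.silhouettes(n,l)
        if not m: print(l,"none");continue
        m=m[0]; px=m["pixels"]; P=C[px]; P=P[~np.isnan(P[:,0])]
        zt=np.percentile(P[:,2],80); T=P[abs(P[:,2]-zt)<5]
        r=cv2.minAreaRect(T[:,:2].astype(np.float32))
        print(l,m["p"],len(P),"z",np.percentile(P[:,2],[5,50,80,98]).round(1),"rect",r)
        if l=="pot_lid": 
            c=cv2.findContours(px.astype(np.uint8),0,1)[0]; c=max(c,key=len)[:,0]
            Q=C[c[:,1],c[:,0]]; Q=Q[~np.isnan(Q[:,0])&(abs(Q[:,2]-10)<15)]; print("circ",circ(Q),np.median(Q[:,2]))
            K=P[P[:,2]>38]; print("knob",K[:,:2].mean(0),K[:,2].max(),len(K))
    # rim
    R=C[(abs(C[...,2]-99)<6)&(C[...,0]>500)&(C[...,0]<720)&(abs(C[...,1]+65)<110)]
    print("rim n",len(R),R.mean(0) if len(R) else 0, circ(R) if len(R)>10 else 0)
E
```

```text
scene bench z -0.5598134085495303
brick_center 0.7 555 z [ 3.7 26.4 28.1 29.9] rect ((514.3710327148438, -360.562744140625), (49.53925704956055, 78.18584442138672), 7.935515403747559)
small_wax 0.56 331 z [ 1.2 21.7 24.  26.3] rect ((650.7508544921875, -380.92474365234375), (55.523704528808594, 43.24343490600586), 66.75282287597656)
pot_lid 0.8 3257 z [ 9.7 14.5 17.2 53.2] rect ((474.63421630859375, 155.5856170654297), (133.1806640625, 132.59657287597656), 85.88690185546875)
circ (np.float64(477.17496222457737), np.float64(154.24659483812047), np.float64(68.00071989510174)) 10.085096310208883
knob [473.03905015 156.5988121 ] 55.70327375892259 176
rim n 469 [605.26021648 -63.46666729  98.1928507 ] (np.float64(603.7541949533492), np.float64(-64.67651150920574), np.float64(63.038899285116784))
top bench z -0.3270708661285653
brick_center 0.87 633 z [19.3 27.5 28.8 30.7] rect ((515.9042358398438, -363.40814208984375), (48.35801315307617, 76.70779418945312), 7.598435401916504)
small_wax 0.86 414 z [ 9.1 23.2 24.9 27.2] rect ((651.6210327148438, -382.9754638671875), (54.828060150146484, 42.574214935302734), 64.63931274414062)
pot_lid 0.81 2435 z [ 9.7 14.5 17.6 53.2] rect ((478.721435546875, 152.17440795898438), (130.7110595703125, 130.17076110839844), 57.664485931396484)
circ (np.float64(478.39018953118534), np.float64(153.24199825561755), np.float64(67.30313401305297)) 10.598279974583875
knob [478.19845819 152.39122173] 57.254632033529674 115
rim n 494 [608.90561566 -65.31893379  99.19764949] (np.float64(604.4410320416853), np.float64(-65.4846620934618), np.float64(64.16709688848404))
```

Run:
```python
import cv2
a=cv2.imread("pics/top0.png")[165:285,140:460];cv2.imwrite("pics/top0z.png",cv2.resize(a,None,fx=2.5,fy=2.5,interpolation=cv2.INTER_CUBIC))
a=cv2.imread("pics/scene0.png")[180:300,200:350];cv2.imwrite("pics/scene0z.png",cv2.resize(a,None,fx=5,fy=5,interpolation=cv2.INTER_CUBIC))
```

```text
(no output)
```

View pics/top0z.png

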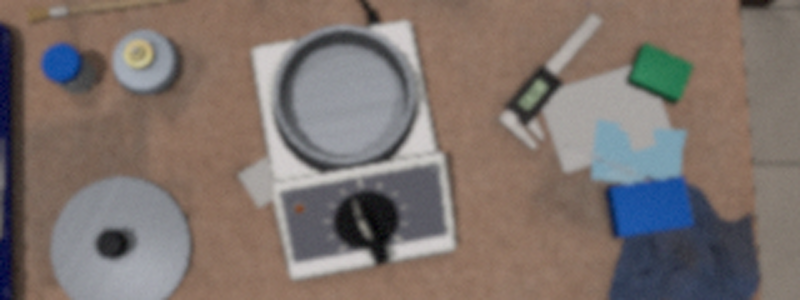

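View pics/scene0z.png

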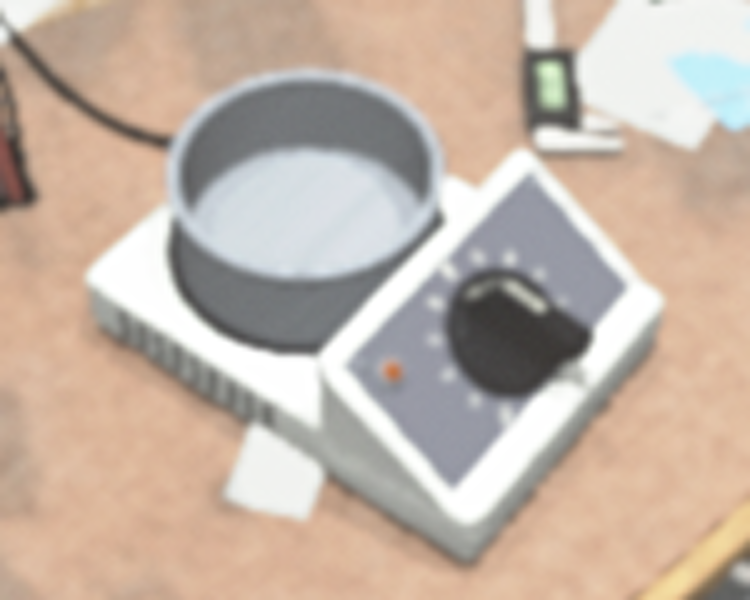

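Run:
```python
from h import *
from scipy.optimize import least_squares
mouth=np.array([604.1,-65.1,100])
for n in ("scene","top"):
    C=np.load(f"pics/{n}_C.npy");col=np.load(f"pics/{n}_c.npy")
    hsv=cv2.cvtColor(col,cv2.COLOR_BGR2HSV)
    reg=(C[...,0]>430)&(C[...,0]<560)&(abs(C[...,1]+80)<110)&(C[...,2]>35)&(C[...,2]<93)
    P=C[reg]
    # ransac plane
    rng=np.random.default_rng(0);best=0
    for _ in range(3000):
        a=P[rng.choice(len(P),3,False)];nn=np.cross(a[1]-a[0],a[2]-a[0]);L=np.linalg.norm(nn)
        if L<500: continue
        nn/=L;k=abs((P-a[0])@nn)<2
        if k.sum()>best:best=k.sum();K=k
    Q=P[K];c=Q.mean(0);nn=np.linalg.svd(Q-c)[2][2];nn*=np.sign(nn[2])
    yaw=np.degrees(np.arctan2(-nn[1],-nn[0]))
    print(n,"normal",nn,"slope",np.degrees(np.arccos(nn[2])),"yaw",yaw,len(Q),c)
    h=(C-c)@nn
    for lo,hi in ((4,12),(28,50)):
        m=(h>lo)&(h<hi)&(C[...,0]>430)&(C[...,0]<540)&(abs(C[...,1]+85)<50)&(hsv[...,2]<255)
        B=C[m];print(lo,len(B),B.mean(0),np.percentile(h[m],[5,50,95]))
    # housing outline
    B=B-B.mean(0)
    u=np.array([np.cos(np.radians(35)),0,np.sin(np.radians(35))])
    d=np.linalg.svd(B)[2][0];print("bar dir",d,"extent",np.ptp(B@d))
    # pot side plane: white housing rear
    m=(abs(C[...,2]-45)<4)&(C[...,0]>530)&(C[...,0]<720)&(abs(C[...,1]+65)<110)
    print("house rect",cv2.minAreaRect(C[m][:,:2].astype(np.float32)))
    m=(C[...,2]>20)&(C[...,0]>420)&(C[...,0]<690)&(abs(C[...,1]+70)<120)&(h<3)&(C[...,2]<93)
    print("all rect",cv2.minAreaRect(C[m][:,:2].astype(np.float32)))
```

```text
scene normal [-0.53814241 -0.09622697  0.83734289] slope 33.139409818239805 yaw 10.138095408948459 1489 [503.22823    -76.88291738  67.50126576]
4 281 [487.82090325 -73.81284201  65.9194506 ] [4.31186056 6.48912109 9.88829318]
28 183 [478.39007266 -85.88106132  95.34382292] [29.40133332 38.61528724 41.64781589]
bar dir [-0.73982996 -0.43282982 -0.51508249] extent 54.05475250005274
house rect ((615.7105102539062, -60.0753173828125), (137.00706481933594, 159.29006958007812), 13.463659286499023)
all rect ((569.9461669921875, -71.55877685546875), (230.69032287597656, 164.41343688964844), 10.913121223449707)
top normal [-0.53857783 -0.10054617  0.83655507] slope 33.2218882861044 yaw 10.574720373828216 1577 [509.21653945 -84.67023438  69.13857275]
4 394 [492.92991292 -85.35296539  66.71465709] [4.32489827 6.81223418 9.76790553]
28 155 [482.06279154 -87.87773209  97.68014693] [32.25770945 39.30246718 42.01709113]
bar dir [-0.75493265 -0.42496894 -0.49947783] extent 55.1654974005252
house rect ((618.2979736328125, -63.27239227294922), (135.33633422851562, 158.9511260986328), 10.379337310791016)
all rect ((572.3060302734375, -71.78894805908203), (230.79949951171875, 160.9005584716797), 10.56658935546875)
```

Run:
```python
from h import *
for n in ("scene","top"):
    C=np.load(f"pics/{n}_C.npy")
    m=(C[...,2]>90)&(C[...,2]<110)&(C[...,0]>535)&(C[...,0]<700)&(abs(C[...,1]+65)<90)
    R=C[m]; print(n,len(R),np.percentile(R[:,2],[5,25,50,75,95]).round(1),R[:,0].min(),R[:,0].max(),R[:,1].min(),R[:,1].max())
    a=np.degrees(np.arctan2(R[:,1]+65,R[:,0]-607)); r=np.hypot(R[:,0]-607,R[:,1]+65)
    for k in range(-180,180,30):
        s=(a>=k)&(a<k+30); 
        if s.any(): print(k,s.sum(),np.percentile(r[s],[5,50,95]).round(1),np.median(R[s,2]).round(1),np.percentile(R[s,2],95).round(1))
    f=vision.grab_frame(n);im=cv2.resize(f["color"],None,fx=5,fy=5,interpolation=cv2.INTER_CUBIC)
    t=np.linspace(0,2*np.pi,200)
    for mx,c in ((604.2,(0,0,255)),(609.7,(0,255,0))):
        for r_ in (59,64):
            X=np.c_[mx+r_*np.cos(t),-64.7+r_*np.sin(t),np.full(200,100)]
            cv2.polylines(im,[((proj(f,X)+.5)*5).astype(np.int32)],True,c,1)
    # housing box top rear & dial axis model
    o=proj(f,[[607,-65,100]])[0]; x,y=(o*5).astype(int)
    cv2.imwrite(f"pics/{n}_rim.png",im[y-240:y+360,x-300:x+400])
```

```text
scene 590 [ 90.6  93.3  97.8  99.6 101. ] 535.1402525576655 673.2006659041573 -148.77717799389887 -0.24610334225059205
-180 56 [57.  61.6 71.9] 97.3 101.2
-150 47 [57.  61.4 93. ] 97.6 100.9
-120 39 [57.1 58.6 62.3] 98.6 100.8
-90 49 [57.7 59.7 63.7] 97.7 101.1
-60 54 [59.1 61.5 65.6] 97.6 101.1
-30 51 [59.4 61.9 65.6] 97.3 100.9
0 46 [60.5 62.7 65.8] 97.5 100.6
30 33 [60.6 62.8 65.9] 99.1 101.1
60 39 [60.9 64.  65.6] 99.3 101.5
90 53 [59.6 62.9 64. ] 98.0 100.6
120 62 [58.5 61.9 63.8] 97.8 100.9
150 61 [56.7 61.1 71.9] 97.2 100.4
top 585 [ 90.4  96.2  98.9 100.3 101.7] 535.006806666407 675.4813969002868 -153.21692043899284 -1.7226400074579544
-180 62 [55.1 59.3 69.6] 97.9 101.4
-150 76 [55.4 71.2 97.2] 92.4 101.1
-120 38 [57.  59.8 62.9] 99.1 101.4
-90 39 [59.3 61.7 65.1] 99.8 102.1
-60 49 [61.2 63.9 67.4] 98.8 101.4
-30 52 [63.  65.2 68.6] 98.2 101.4
0 51 [63.  65.5 68.7] 98.8 101.2
30 45 [62.1 64.4 67.4] 99.7 101.4
60 42 [59.8 62.8 66.1] 99.6 101.8
90 39 [57.8 60.7 63.4] 100.2 101.8
120 37 [56.  58.9 61.1] 99.6 102.0
150 55 [55.2 59.2 75.7] 98.3 101.7
```

View pics/top_rim.png

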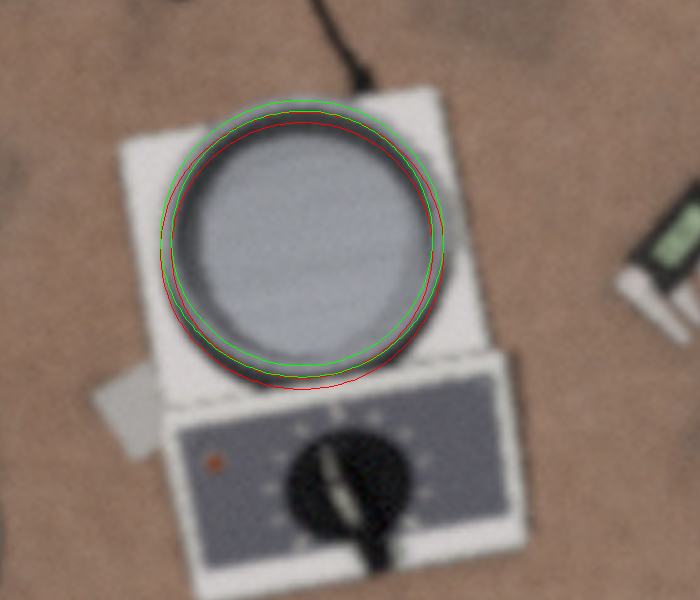

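View pics/scene_rim.png

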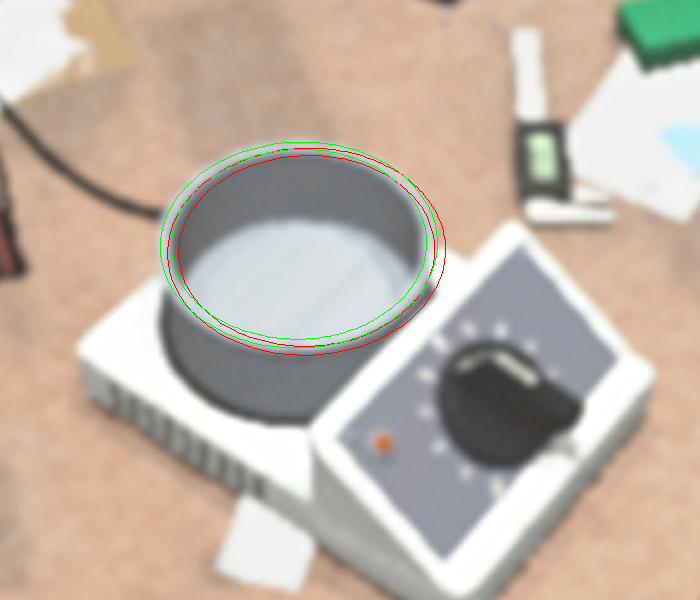

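Run:
```python
from h import *
C=np.concatenate([np.load(f"pics/{n}_C.npy").reshape(-1,3) for n in("scene","top")])
C=C[~np.isnan(C[:,0])]
print("z max on 100mm grid; rows x, cols y -650..650")
for x in range(0,1100,100):
    print(x,[int(np.percentile(s[:,2],99)) if len(s:=C[(C[:,0]>=x)&(C[:,0]<x+100)&(C[:,1]>=y)&(C[:,1]<y+100)])>5 else None for y in range(-650,650,100)])
# brick approach: current pose -> (515.1,-362)
import scipy.spatial.transform as T
s=status.state(); R=T.Rotation.from_euler("xyz",s["ee_rot"],degrees=True).as_matrix()
d=np.array([515.1,-362.2,300])-s["ee_pos"]; print(R.T@d, s["ee_pos"])
```

```text
z max on 100mm grid; rows x, cols y -650..650
0 [-752, -752, -751, -751, 0, 213, 455, 257, -653, -751, -751, -750, -751]
100 [-751, -752, -751, -752, 1, 550, 544, 272, 1, -752, -751, -751, -750]
200 [-751, -751, -751, -751, -752, -751, -751, -751, -750, -750, -751, -751, -750]
300 [-751, 1, 3, 2, 2, 2, 2, 2, 3, 3, 30, 32, 32]
400 [-753, 10, 27, 27, 49, 105, 68, 52, 53, 319, 326, 288, 7]
500 [None, 7, 30, 29, 85, 101, 100, 17, 17, 342, 327, 287, 17]
600 [None, 3, 26, 12, 12, 101, 100, 60, 357, 348, 30, 29, 31]
700 [None, 483, 483, 483, 483, 483, 483, 483, 482, 483, 480, 3, 3]
800 [None, 483, 482, 482, 482, 482, 482, 482, 531, 483, 482, 224, 209]
900 [287, 288, 288, 288, 288, 481, 482, 482, 530, 287, 175, 81, 43]
1000 [None, None, None, None, None, None, 482, 482, 515, None, None, None, None]
[ 422.33808714 -107.92653363  104.76297051] [ 127.05091146 -560.77438634  404.78069705]
```

```bash
python3 -m jog '[[0.09,0.0528,-0.0135,0.0131,0,0,0],[0.09,0.0528,-0.0135,0.0131,0,0,0],[0.09,0.0528,-0.0135,0.0131,0,0,0],[0.09,0.0528,-0.0135,0.0131,0,0,0],[0.09,0.0528,-0.0135,0.0131,0,0,0],[0.09,0.0528,-0.0135,0.0131,0,0,0],[0.09,0.0528,-0.0135,0.0131,0,0,0],[0.09,0.0528,-0.0135,0.0131,0,0,0]]' 20
python3 -m jog '[[0.09,0,0,0,0,0,-0.1854],[0.09,0,0,0,0,0,-0.1854],[0.09,0,0,0,0,0,-0.1854],[0.09,0,0,0,0,0,-0.1854],[0.09,0,0,0,0,0,-0.1854],[0.09,0,0,0,0,0,-0.1854],[0.09,0,0,0,0,0,-0.1854],[0.09,0,0,0,0,0,-0.1854],[0.09,0,0,0,0,0,0],[0.09,0,0,0,0,0,0]]'
cat > go.py <<'E'
import sys
from h import *
from scipy.spatial.transform import Rotation as T
def delta(target,rot=None):
    s=status.state();R=T.from_euler("xyz",s["ee_rot"],degrees=True)
    print("t",round(s["time_s"],2),"pos",s["ee_pos"].round(1),"rot",s["ee_rot"].round(2),"F",s["force"].round(1),"w",round(s["gripper_width"],1),"q",s["qpos"].round(0))
    print("tool delta",R.inv().apply(np.array(target)-s["ee_pos"]).round(1))
    if rot is not None: print("rotvec",(R.inv()*rot).as_rotvec().round(4))
if __name__=="__main__": delta([float(v) for v in sys.argv[1:4]])
E
python3 go.py 515.1 -362.2 197
```

```text
time_s: 2.6
ee_pos: [516.7, -361.2, 299.6]
ee_rot: [180.0, -0.0, 12.8]
force: [0.0, -0.6, 0.1]
gripper_width: 90.0
time_s: 3.85
ee_pos: [515.2, -362.1, 300.0]
ee_rot: [180.0, 0.0, 97.6]
force: [-0.3, 0.5, -1.0]
gripper_width: 90.1
t 3.85 pos [ 515.2 -362.1  300. ] rot [1.7999e+02 1.0000e-02 9.7600e+01] F [-0.3  0.5 -1. ] w 90.1 q [-36.  28.  91.  -0.  62. -44.]
tool delta [-0.00e+00 -1.00e-01  1.03e+02]
```

```bash
python3 -m jog '[[0.09,0,0,0.04,0,0,0],[0.09,0,0,0.035,0,0,0],[0.09,0,0,0.02,0,0,0],[0.09,0,0,0.008,0,0,0],[0.09,0,0,0,0,0,0],[0.03,0,0,0,0,0,0],[0.03,0,0,0,0,0,0],[0.03,0,0,0,0,0,0],[0.03,0,0,0,0,0,0],[0.03,0,0,0,0,0,0],[0.03,0,0,0,0,0,0]]' 20
python3 go.py 515.1 -362.2 400
```

```text
time_s: 5.22
ee_pos: [515.2, -362.2, 197.2]
ee_rot: [180.0, 0.0, 97.7]
force: [-0.6, 0.4, 0.9]
gripper_width: 49.7
t 5.22 pos [ 515.2 -362.2  197.2] rot [1.7998e+02 2.0000e-02 9.7750e+01] F [-0.6  0.4  0.9] w 49.7 q [-36.  34.  97.  -0.  49. -44.]
tool delta [-1.000e-01 -1.000e-01 -2.028e+02]
```

```bash
python3 -m jog '[[0.03,0,0,-0.03,0,0,0],[0.03,0,0,-0.056,0,0,0],[0.03,0,0,-0.056,0,0,0],[0.03,0,0,0,0,0,0]]'
python3 go.py 608.5 -65 340
```

```text
time_s: 5.72
ee_pos: [515.9, -362.7, 344.1]
ee_rot: [179.6, 0.4, 97.7]
force: [-0.2, -0.8, -1.2]
gripper_width: 49.7
t 5.72 pos [ 515.9 -362.7  344.1] rot [179.57   0.42  97.74] F [-0.2 -0.8 -1.2] w 49.7 q [-36.  25.  87.  -0.  66. -44.]
tool delta [282.5 131.8   3. ]
```

```bash
python3 -m jog '[[0.03,0.02,0.01,0,0,0,0],[0.03,0.05,0.0235,0,0,0,0],[0.03,0.05,0.0235,0,0,0,0],[0.03,0.05,0.0235,0,0,0,0],[0.03,0.05,0.0235,0,0,0,0],[0.03,0.042,0.018,0,0,0,0],[0.03,0.02,0.0105,0,0,0,0],[0.03,0,0,0,0,0,0],[0.03,0,0,0,0,0,0]]'
python3 go.py 608.5 -65 247
python3 - <<'E'
from h import *
a=[]
for n in("scene","top"):
    f=vision.grab_frame(n);a.append(f["color"][120:320,170:430])
cv2.imwrite("pics/hov.png",cv2.resize(np.hstack(a),None,fx=1.5,fy=1.5))
E
```

```text
time_s: 6.85
ee_pos: [608.1, -65.5, 338.1]
ee_rot: [-179.9, 0.0, 97.7]
force: [-0.1, 0.0, -0.5]
gripper_width: 50.3
t 6.85 pos [608.1 -65.5 338.1] rot [-1.7989e+02  2.0000e-02  9.7720e+01] F [-0.1  0.  -0.5] w 50.3 q [ -7.  24.  90.  -0.  65. -15.]
tool delta [ 0.5  0.7 91.1]
```

View pics/hov.png

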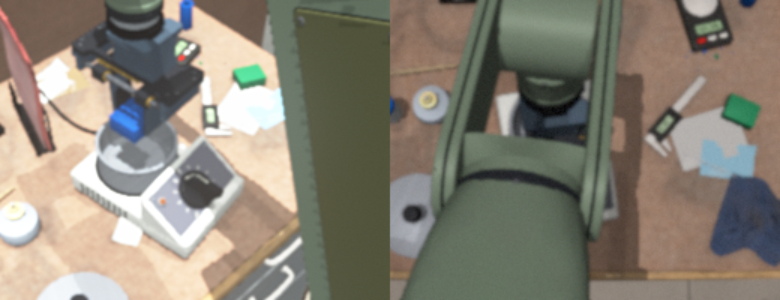

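The block hangs level over the well at (125,122) in the left half. I lower it now.

```bash
python3 -m jog '[[0.03,0,0,0.025,0,0,0],[0.03,0,0,0.03,0,0,0],[0.03,0,0,0.02,0,0,0],[0.03,0,0,0.008,0,0,0],[0.03,0,0,0.004,0,0,0],[0.03,0,0,0,0,0,0],[0.03,0,0,0.002,0,0,0],[0.03,0,0,0.001,0,0,0],[0.03,0,0,0,0,0,0]]'; python3 go.py 608.5 -65 248
```

```text
time_s: 8.07
ee_pos: [608.4, -64.8, 249.1]
ee_rot: [180.0, 0.0, 97.8]
force: [0.6, 0.6, -1.9]
gripper_width: 49.9
t 8.07 pos [608.4 -64.8 249.1] rot [1.7999e+02 1.0000e-02 9.7750e+01] F [ 0.6  0.6 -1.9] w 49.9 q [ -7.  29.  97.  -0.  54. -15.]
tool delta [-0.2  0.   1.1]
```

Brick bottom is about 3 mm above the floor; lower until light contact.

```bash
python3 -m jog '[[0.03,0,0,0.001,0,0,0],[0.03,0,0,0.001,0,0,0],[0.03,0,0,0,0,0,0]]';python3 -m jog '[[0.03,0,0,0.0007,0,0,0],[0.03,0,0,0,0,0,0]]'
```

```text
time_s: 8.45
ee_pos: [608.4, -64.8, 246.8]
ee_rot: [-180.0, 0.0, 97.7]
force: [0.1, 0.6, -0.3]
gripper_width: 50.2
time_s: 8.7
ee_pos: [608.4, -64.8, 246.2]
ee_rot: [180.0, 0.0, 97.7]
force: [0.3, 0.3, -1.5]
gripper_width: 49.7
```

```bash
python3 -m jog '[[0.062,0,0,0,0,0,0],[0.062,0,0,0,0,0,0],[0.062,0,0,-0.02,0,0,0],[0.062,0,0,-0.045,0,0,0],[0.062,0,0,-0.06,0,0,0],[0.062,0,0,-0.03,0,0,0],[0.062,0,0,0,0,0,0]]'; python3 go.py 477.8 153.5 400
```

```text
time_s: 9.57
ee_pos: [608.7, -64.9, 404.3]
ee_rot: [179.6, 0.1, 97.7]
force: [-0.2, 0.0, -1.0]
gripper_width: 61.8
t 9.57 pos [608.7 -64.9 404.3] rot [1.7964e+02 1.0000e-01 9.7750e+01] F [-0.2  0.  -1. ] w 61.8 q [ -7.  22.  85.  -0.  73. -15.]
tool delta [ 234.  -100.3    3.2]
```

```bash
python3 - <<'E'
from h import *
C=np.concatenate([np.load(f"pics/{n}_C.npy").reshape(-1,3) for n in("scene","top")])
m=(C[:,2]>120)&(C[:,1]>80)&(C[:,0]>300)&(C[:,0]<700)
for x in range(300,700,50):
    s=C[m&(C[:,0]>=x)&(C[:,0]<x+50)]
    if len(s): print(x,len(s),s[:,1].min().round(),s[:,2].max().round(),np.percentile(s[:,1],3).round())
E
python3 -m jog '[[0.062,0.03,-0.0125,0,0,0,0],[0.062,0.05,-0.0215,0,0,0,0],[0.062,0.05,-0.0215,0,0,0,0],[0.062,0.05,-0.0215,0,0,0,0],[0.062,0.035,-0.015,0,0,0,0],[0.062,0.019,-0.0083,0,0,0,0],[0.062,0,0,0,0,0,0],[0.062,0,0,0,0,0,0]]'; python3 go.py 477.8 153.5 216
python3 - <<'E'
from h import *
a=[]
for n in("scene","top"):
    f=vision.grab_frame(n)
    im=cv2.resize(f["color"],None,fx=2,fy=2)
    a.append(im[300:800,300:720] if n=="scene" else im[300:800,250:630])
cv2.imwrite("pics/lidhov.png",np.hstack(a))
E
```

```text
450 9589 328.0 330.0 331.0
500 2652 321.0 340.0 328.0
550 1635 291.0 345.0 294.0
600 2016 248.0 346.0 253.0
650 1775 209.0 363.0 214.0
time_s: 10.58
ee_pos: [477.7, 153.1, 400.3]
ee_rot: [-179.9, 0.0, 97.7]
force: [-0.4, -0.6, -0.4]
gripper_width: 62.1
t 10.57 pos [477.7 153.1 400.3] rot [-1.7991e+02  5.0000e-02  9.7740e+01] F [-0.4 -0.6 -0.4] w 62.1 q [16. 12. 99. -0. 69.  9.]
tool delta [  0.6   0.4 184.3]
```

View pics/lidhov.png

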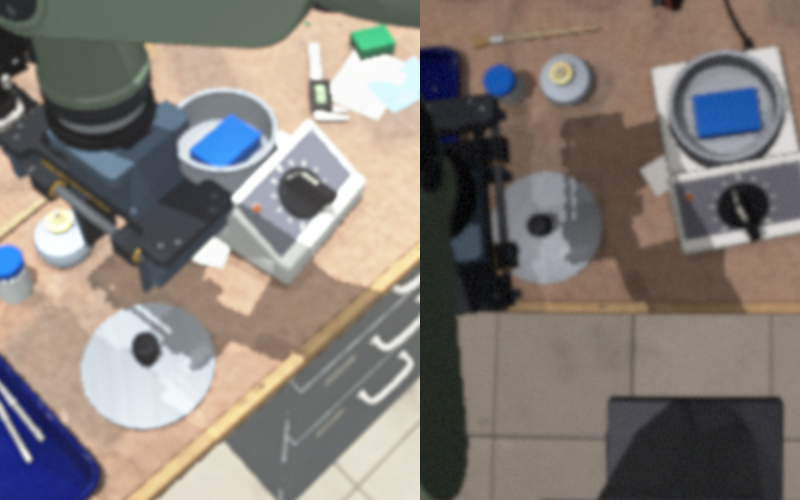

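The block lies flat in the well (top view 728,112). I descend on the lid knob.

```bash
python3 -m jog '[[0.062,0,0,0.05,0,0,0],[0.062,0,0,0.055,0,0,0],[0.062,0.0005,0.0005,0.045,0,0,0],[0.062,0,0,0.025,0,0,0],[0.062,0,0,0.01,0,0,0],[0.062,0,0,0,0,0,0],[0.062,0,0,0,0,0,0]]'; python3 go.py 477.8 153.5 215
```

```text
time_s: 11.55
ee_pos: [478.6, 154.0, 217.3]
ee_rot: [179.9, -0.0, 97.7]
force: [-0.0, 0.2, -0.3]
gripper_width: 62.2
t 11.55 pos [478.6 154.  217.3] rot [ 1.7986e+02 -2.0000e-02  9.7720e+01] F [-0.   0.2 -0.3] w 62.2 q [ 17.  23. 113.  -0.  43.   9.]
tool delta [-0.4 -0.8  2.3]
```

```bash
python3 -m jog '[[0.062,0,0,0.0015,0,0,0],[0.045,0,0,0,0,0,0],[0.02,0,0,0,0,0,0],[0.02,0,0,0,0,0,0],[0.02,0,0,0,0,0,0],[0.02,0,0,0,0,0,0],[0.02,0,0,0,0,0,0]]' 25; python3 go.py 477.8 153.5 215
```

```text
time_s: 12.42
ee_pos: [478.0, 154.1, 214.7]
ee_rot: [180.0, 0.0, 97.7]
force: [-0.4, -0.4, 1.2]
gripper_width: 27.1
t 12.43 pos [478.  154.1 214.7] rot [180.     0.    97.74] F [-0.4 -0.4  1.2] w 27.1 q [ 17.  24. 114.  -0.  43.   9.]
tool delta [-0.5 -0.2 -0.3]
```

```bash
python3 -m jog '[[0.02,0,0,-0.02,0,0,0],[0.02,0,0,-0.045,0,0,0],[0.02,0,0,-0.05,0,0,0],[0.02,0,0,-0.035,0,0,0],[0.02,0,0,-0.005,0,0,0],[0.02,0,0,0,0,0,0]]'; python3 go.py 608.5 -65 370
```

```text
time_s: 13.18
ee_pos: [477.5, 153.9, 368.6]
ee_rot: [-179.9, 0.0, 97.7]
force: [-0.6, -0.5, -1.7]
gripper_width: 26.9
t 13.18 pos [477.5 153.9 368.6] rot [-1.7989e+02  2.0000e-02  9.7750e+01] F [-0.6 -0.5 -1.7] w 26.9 q [ 17.  13. 102.  -0.  65.   9.]
tool delta [-234.6  100.3   -1.5]
```

```bash
python3 -m jog '[[0.02,-0.015,0.0065,0,0,0,0],[0.02,-0.035,0.015,0,0,0,0],[0.02,-0.045,0.019,0,0,0,0],[0.02,-0.045,0.019,0,0,0,0],[0.02,-0.045,0.019,0,0,0,0],[0.02,-0.03,0.0135,0,0,0,0],[0.02,-0.015,0.0065,0,0,0,0],[0.02,-0.0045,0.0018,0,0,0,0],[0.02,0,0,0,0,0,0],[0.02,0,0,0,0,0,0]]'; python3 go.py 608.5 -65 310
python3 - <<'E'
from h import *
s=status.state()
for n in("scene","top"):
    f=vision.grab_frame(n);C=cloud(f)
    # lid flange at z ~ tcpz-214.7+8
    z=s["ee_pos"][2]-214.7
    m=(C[...,2]>z+3)&(C[...,2]<z+24)&(np.hypot(C[...,0]-608,C[...,1]+65)<85)
    P=C[m];print(n,z,len(P), P[:,:2].min(0),P[:,:2].max(0))
    if len(P)>50:
        mm=cv2.morphologyEx(m.astype(np.uint8),cv2.MORPH_CLOSE,np.ones((3,3)))
        c=max(cv2.findContours(mm,0,1)[0],key=len)[:,0];Q=C[c[:,1],c[:,0]]
        Q=Q[~np.isnan(Q[:,0])]; r=np.hypot(Q[:,0]-608.5,Q[:,1]+65); Q=Q[(r>60)&(r<80)];print(len(Q),circ(Q))
        pl=np.c_[P[:,:2]-[608.5,-65],np.ones(len(P))];print("tilt",np.linalg.lstsq(pl,P[:,2],rcond=None)[0])
    im=cv2.resize(f["color"],None,fx=2,fy=2)
    t=np.linspace(0,2*np.pi,100);X=np.c_[608.5+69*np.cos(t),-65+69*np.sin(t),np.full(100,z+8)]
    cv2.polylines(im,[((proj(f,X)+.5)*2).astype(np.int32)],True,(0,0,255),1)
    cv2.imwrite(f"pics/lid_{n}.png",im[200:700,250:900])
E
```

```text
time_s: 14.42
ee_pos: [608.5, -63.8, 369.8]
ee_rot: [-180.0, -0.0, 97.8]
force: [-0.7, -0.1, -1.8]
gripper_width: 26.5
t 14.43 pos [608.5 -63.8 369.8] rot [-1.7998e+02 -2.0000e-02  9.7820e+01] F [-0.7 -0.1 -1.8] w 26.5 q [ -7.  23.  88.   0.  69. -15.]
tool delta [-1.2 -0.1 59.8]
scene 155.11344130328177 1634 [ 537.54735097 -130.31203314] [675.56474681   6.00732523]
115 (np.float64(605.5959875244964), np.float64(-62.57235758550905), np.float64(67.66012732382944))
tilt [ 1.27021059e-02 -1.81470396e-02  1.69494632e+02]
top 155.11344130328177 394 [ 572.73901679 -116.43348572] [654.84643789   5.59712324]
44 (np.float64(609.769117710406), np.float64(-41.29466578314896), np.float64(47.115012061634964))
tilt [-3.16319055e-02 -1.27136506e-02  1.68355768e+02]
```

View pics/lid_scene.png

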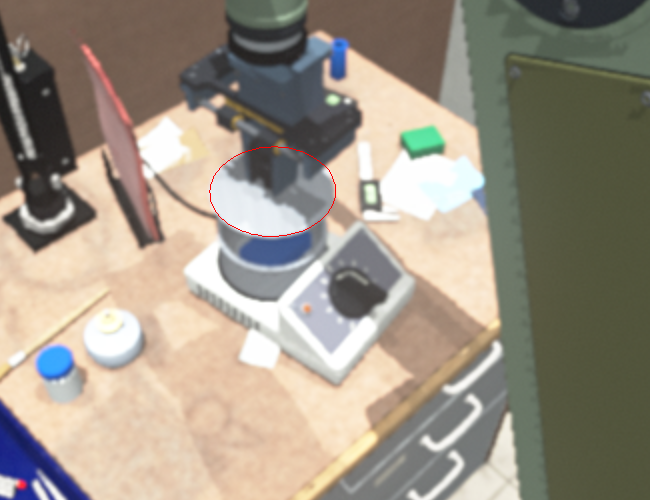

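Run:
```python
from h import *
f=vision.grab_frame("scene");cv2.imwrite("pics/z1.png",cv2.resize(f["color"][140:260,210:360],None,fx=5,fy=5,interpolation=cv2.INTER_CUBIC))
```

```text
(no output)
```

View pics/z1.png

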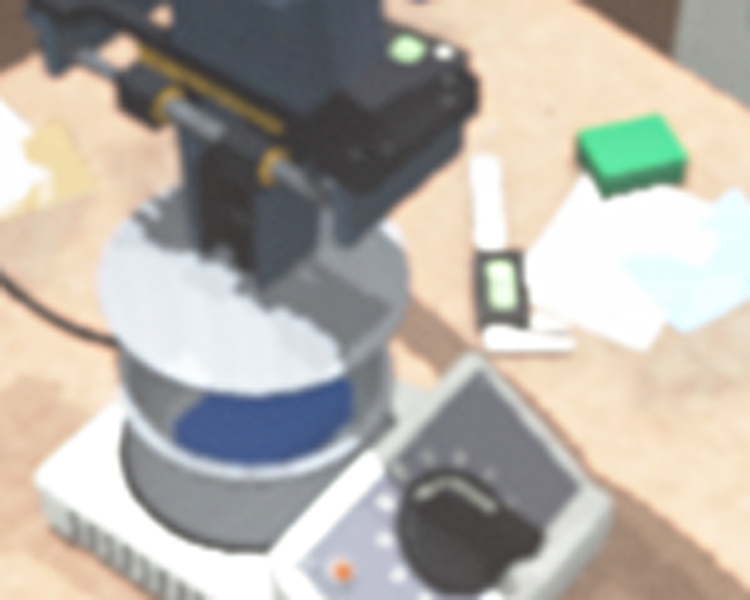

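The lid hangs level over the well with no visible tilt. I lower it slowly to contact.

```bash
python3 -m jog '[[0.02,-0.0012,0,0.012,0,0,0],[0.02,0,0,0.02,0,0,0],[0.02,0,0,0.014,0,0,0],[0.02,0,0,0.008,0,0,0],[0.02,0,0,0.003,0,0,0],[0.02,0,0,0.001,0,0,0],[0.02,0,0,0,0,0,0],[0.02,0,0,0,0,0,0]]';  python3 -m jog '[[0.02,0,0,0.001,0,0,0],[0.02,0,0,0,0,0,0]]'; python3 -m jog '[[0.02,0,0,0.001,0,0,0],[0.02,0,0,0,0,0,0]]'
```

```text
time_s: 15.58
ee_pos: [609.2, -66.0, 312.2]
ee_rot: [180.0, 0.0, 97.7]
force: [0.7, 0.0, -2.1]
gripper_width: 26.8
time_s: 15.82
ee_pos: [609.1, -65.9, 310.8]
ee_rot: [180.0, 0.0, 97.7]
force: [-0.1, 0.0, -1.2]
gripper_width: 27.0
time_s: 16.08
ee_pos: [609.0, -66.0, 309.6]
ee_rot: [-180.0, 0.0, 97.7]
force: [0.8, -0.3, -1.8]
gripper_width: 26.9
```

Expected seat is at TCP z ≈ 306.7.

```bash
for i in 1; do python3 -m jog '[[0.02,0,0,0.001,0,0,0],[0.02,0,0,0.001,0,0,0],[0.02,0,0,0,0,0,0]]'; done; python3 -m jog '[[0.02,0,0,0.0007,0,0,0],[0.02,0,0,0,0,0,0]]'; python3 -m jog '[[0.02,0,0,0.0007,0,0,0],[0.02,0,0,0,0,0,0]]'
```

```text
time_s: 16.45
ee_pos: [609.1, -66.0, 307.6]
ee_rot: [-180.0, 0.0, 97.7]
force: [-0.2, -0.0, -2.2]
gripper_width: 26.9
time_s: 16.7
ee_pos: [609.1, -66.0, 307.0]
ee_rot: [-180.0, 0.0, 97.7]
force: [-0.2, -0.0, -1.4]
gripper_width: 26.6
time_s: 16.95
ee_pos: [609.1, -66.0, 306.7]
ee_rot: [180.0, 0.0, 97.7]
force: [-0.6, 0.0, 2.3]
gripper_width: 26.7
```

Contact at exactly the expected seat height. I release, retreat and check.

```bash
python3 -m jog '[[0.034,0,0,0,0,0,0],[0.06,0,0,0,0,0,0],[0.06,0,0,0,0,0,0],[0.06,0,0,-0.02,0,0,0],[0.06,0,0,-0.04,0,0,0],[0.06,0,0,-0.05,0,0,0],[0.06,0,0,0,0,0,0]]'; python3 go.py 400 -100 400
```

```text
time_s: 17.82
ee_pos: [609.7, -66.0, 421.1]
ee_rot: [179.5, 0.1, 97.7]
force: [0.8, -0.0, 1.7]
gripper_width: 59.9
t 17.82 pos [609.7 -66.  421.1] rot [1.7946e+02 1.5000e-01 9.7740e+01] F [ 0.8 -0.   1.7] w 59.9 q [ -7.  21.  83.  -0.  75. -15.]
tool delta [  -5.3 -212.5   19.1]
```

```bash
cat > dial.py <<'E'
from h import *
yaw=np.radians(10.5);cy,sy=np.cos(yaw),np.sin(yaw);a=np.radians(35)
xp=np.array([cy,sy,0]);yp=np.array([-sy,cy,0]);zz=np.array([0,0,1.])
n=-np.sin(a)*xp+np.cos(a)*zz;u=np.cos(a)*xp+np.sin(a)*zz;r=-yp
E
python3 - <<'E'
from dial import *
O=np.array([608.5,-65,0])-40*xp; E=O-29*xp+91*zz; print("O",O,"edge",E)
for nm in("scene","top"):
    C=np.load(f"pics/{nm}_C.npy");col=np.load(f"pics/{nm}_c.npy")
    D=C-E; h=D@n; U=D@u; Rr=D@r
    reg=(abs(Rr)<75)&(U<-5)&(U>-95)
    f=reg&(abs(h)<5); A=np.c_[U[f],Rr[f],np.ones(f.sum())]; print(nm,"face fit h=aU+bR+c",np.linalg.lstsq(A,h[f],rcond=None)[0].round(4),f.sum())
    for lo,hi in((34,46),(4,11)):
        m=reg&(h>lo)&(h<hi);P=np.c_[Rr[m],U[m]].astype(np.float32)
        print(lo,m.sum(),"h",np.percentile(h[m],[10,50,90]).round(1),"mean",P.mean(0),"rect",cv2.minAreaRect(P), "fitline", cv2.fitLine(P,cv2.DIST_HUBER,0,.01,.01).ravel())
        if lo==4: print("range R",np.percentile(P[:,0],[1,99]),"U",np.percentile(P[:,1],[1,99]))
E
```

```text
O [569.1698037  -72.28942102   0.        ] edge [540.65541138 -77.57425126  91.        ]
scene face fit h=aU+bR+c [-1.1000e-02  6.0000e-04  1.2523e+00] 1534
34 159 h [37.1 41.1 43.2] mean [ -2.4229007 -49.677242 ] rect ((-1.345658302307129, -50.5279541015625), (15.437196731567383, 53.75624465942383), 18.105859756469727) fitline [  0.26536    -0.9641494  -3.056397  -50.0811   ]
4 506 h [4.5 7.1 9.7] mean [-10.397981 -64.68744 ] rect ((-0.49262237548828125, -50.81795120239258), (148.83929443359375, 88.3064956665039), 0.07172834873199463) fitline [  0.8963835  -0.4432793  -1.550969  -68.3743   ]
range R [-72.61188278  69.25808907] U [-94.77698059 -12.34397321]
top face fit h=aU+bR+c [-1.490e-02 -3.000e-04  3.191e-01] 1639
34 142 h [38.4 40.4 42.5] mean [ -0.35329208 -46.23006   ] rect ((-0.30731338262557983, -47.73555374145508), (14.03389835357666, 54.518898010253906), 16.18555450439453) fitline [  0.28237805  -0.9593032   -0.44645476 -46.04268   ]
4 545 h [4.7 7.1 9.4] mean [ -1.7355481 -61.23768  ] rect ((0.07262420654296875, -52.682838439941406), (149.67514038085938, 84.59706115722656), 0.026118062436580658) fitline [  0.8759682   -0.48236886   7.02648    -61.599014  ]
range R [-69.55756226  72.11992035] U [-94.78526031 -18.77001732]
```

```bash
cat > ik.py <<'E'
import numpy as np
from scipy.optimize import least_squares
D=np.array([[18.35,89.71,574.8,403.9],[28,91,629.7,300],[34,97,629.7,197.2],[24,90,611.6,338.1],[29,97,611.8,249.1],[22,85,612.2,404.3],[12,99,501.6,400.3],[23,113,502.8,217],[24,114,502.2,214.7],[13,102,501.6,368.6],[23,88,611.8,369.8],[21,83,613,421.1]])
def fk(p,q2,q3):
    a1,L1,L2,phi,hz=p
    t=q2+q3+phi
    return a1+L1*np.sin(q2)+L2*np.sin(t),hz+L1*np.cos(q2)+L2*np.cos(t)
def res(p):
    r,z=fk(p,np.radians(D[:,0]),np.radians(D[:,1]));w=np.ones(len(D));w[0]=6
    return np.r_[(r-D[:,2])*w,(z-D[:,3])*w,(p[0]-0)/30,(p[3]-0)*3]
E
python3 - <<'E'
from ik import *
from dial import *
s=least_squares(res,[0,400,400,0.,300]);print(s.x.round(3),np.abs(s.fun).max().round(1))
E=np.array([540.655,-77.574,91.])
G=E-49*u-.5*r+28*n; TCP=G+172*n; print("G",G.round(1),"TCP",TCP.round(1))
for d in(60,90,120):
  for extra in (0,60):
    T=TCP+extra*n; w=T+d*n; rr=np.hypot(w[0],w[1]);z=w[2]-d
    q=least_squares(lambda q:np.subtract(fk(s.x,*q),(rr,z)),np.radians([10,120]));qd=np.degrees(q.x)
    print(d,extra,rr.round(),z.round(),qd.round(1),"j5",(145-qd.sum()).round(1),q.cost.round(3))
E
```

```text
[ 4.06300e+00  5.86654e+02  4.14316e+02  5.60000e-02 -2.65500e+00] 6.7
G [485.3 -87.3  85.8] TCP [ 388.3 -105.3  226.7]
60 0 372.0 216.0 [ 14.4 130. ] j5 0.6 0.0
60 60 342.0 265.0 [  6.7 129.6] j5 8.7 0.0
90 0 357.0 210.0 [ 13.9 132.2] j5 -1.1 0.0
90 60 327.0 260.0 [  6.  131.6] j5 7.4 0.0
120 0 342.0 205.0 [ 13.5 134.4] j5 -2.9 0.0
120 60 312.0 254.0 [  5.3 133.7] j5 6.0 0.0
```

```bash
python3 -m jog '[[0.06,0,-0.03,0,0,0.15,0],[0.06,0,-0.05,0,0,0,0],[0.06,0,0,0,0,0,0],[0.06,0,0,0,0,0,0]]'; python3 go.py 400 -100 400
python3 - <<'E'
from workcell import status;print(status.state()["qpos"].round(2))
E
```

```text
time_s: 18.32
ee_pos: [530.1, -76.8, 416.1]
ee_rot: [180.0, -8.6, 97.7]
force: [0.5, -0.6, -0.0]
gripper_width: 59.8
t 18.32 pos [530.1 -76.8 416.1] rot [179.97  -8.58  97.73] F [ 0.5 -0.6 -0. ] w 59.8 q [-12.  15.  93.   8.  75. -22.]
tool delta [  -7.9 -132.    15. ]
[-11.66  14.97  93.     8.39  75.02 -21.77]
```

```bash
cat > full.py <<'E'
from ik import *
from dial import *
from scipy.spatial.transform import Rotation as T
P=least_squares(res,[0,400,400,0.,300]).x
d=146.
lo=np.array([-177.97,-48.28,12.27,-77.06,2.81,-146.56]);hi=np.array([177.97,115.42,149.76,257.06,150.46,146.56])
def FK(q):
    q=np.radians(q);t=q[1]+q[2]
    R=T.from_euler("ZYZYZ",[q[0],t,q[3],q[4],q[5]+np.pi/2])
    rr,z=fk(P,q[1],q[2]); w=T.from_euler("Z",q[0]).apply([rr,11.4,z+d])
    return w+d*R.as_matrix()[:,2],R
def IK(pos,R,q0):
    f=lambda q:np.r_[FK(q)[0]-pos,200*(FK(q)[1].inv()*R).as_rotvec()]
    s=least_squares(f,np.clip(q0,lo+.01,hi-.01),bounds=(lo,hi));return s.x,s.cost
def dialR(th,flip=0,tilt=None):
    th=np.radians(th);x=np.cos(th)*u+np.sin(th)*r
    if flip:x=-x
    z=-n;return T.from_matrix(np.c_[x,np.cross(z,x),z])
Edge=np.array([540.655,-77.574,91.])
G=Edge-49*u-.5*r+28*n
E
python3 - <<'E'
from full import *
s=status.state();p,R=FK(s["qpos"]);print(p.round(1),s["ee_pos"].round(1),R.as_euler("xyz",degrees=True).round(1),s["ee_rot"].round(1))
for flip in(0,1):
    for th in(-16.3,0,27):
        for ex in(0,80):
            best=min((IK(G+(172+ex)*n,dialR(th,flip),q0) for q0 in([-15,13,130,90,14,0],[-15,13,130,60,14,90],[-15,13,130,100,20,-90])),key=lambda a:a[1])
            print(flip,th,ex,best[0].round(1),best[1].round(3))
E
```

```text
Traceback (most recent call last):
  File "full.py", line 9, in FK
    R=T.from_euler("ZYZYZ",[q[0],t,q[3],q[4],q[5]+np.pi/2])
  File "scipy/spatial/transform/_rotation.pyx", line 1413, in scipy.spatial.transform._rotation.Rotation.from_euler
ValueError: Expected axis specification to be a non-empty string of upto 3 characters, got ZYZYZ
```

```bash
sed -i 's/R=T.from_euler.*/R=T.from_euler("ZYZ",[q[0],t,q[3]])*T.from_euler("YZ",[q[4],q[5]+np.pi\/2])/' full.py
python3 - <<'E'
from full import *
s=status.state();p,R=FK(s["qpos"]);print(p.round(1),s["ee_pos"].round(1),R.as_euler("xyz",degrees=True).round(1),s["ee_rot"].round(1))
for flip in(0,1):
    for th in(-16.3,0,27):
        for ex in(0,80):
            best=min((IK(G+(172+ex)*n,dialR(th,flip),q0) for q0 in([-15,13,130,90,14,0],[-15,13,130,60,14,90],[-15,13,130,100,20,-90])),key=lambda a:a[1])
            print(flip,th,ex,best[0].round(1),best[1].round(3))
E
```

```text
[530.3 -76.7 416.1] [530.1 -76.8 416.1] [180.   -8.6  97.7] [180.   -8.6  97.7]
0 -16.3 0 [-23.5  13.2 136.2  88.8  18.7 -44. ] 0.0
0 -16.3 80 [-28.5   2.  134.8  57.   25.5 -14.2] 0.0
0 0 0 [-23.5  13.2 136.2  88.8  18.7 -27.7] 0.0
0 0 80 [-28.5   2.  134.8  57.   25.5   2.1] 0.0
0 27 0 [-23.5  13.2 136.2  88.8  18.7  -0.7] 0.0
0 27 80 [-28.5   2.  134.8  57.   25.5  29.1] 0.0
1 -16.3 0 [-23.5  13.2 136.2  88.8  18.7 136. ] 0.0
1 -16.3 80 [-29.7   3.1 137.2  74.2  24.6 146.6] 177.742
1 0 0 [-23.5  13.5 136.8  94.4  18.8 146.6] 8.563
1 0 80 [ -23.4    0.8  132.8   31.2   22.7 -146.6] 478.861
1 27 0 [-22.1  14.6 139.2 121.6  18.4 146.6] 282.962
1 27 80 [ -28.     1.8  134.4   53.4   25.5 -146.6] 9.37
```

Run:
```python
from full import *
s=status.state();R=T.from_euler("xyz",s["ee_rot"],degrees=True)
A=np.array([400,-110,380.]);print(R.inv().apply(A-s["ee_pos"]).round(1))
v=(R.inv()*dialR(-16.3)).as_rotvec();print("rv",v.round(4),np.linalg.norm(v),(v/10).round(4))
q=s["qpos"]
for k in range(11):
    q,c=IK(A,R*T.from_rotvec(v*k/10),q);print(q.round(0),c.round(2),(A+191*(R*T.from_rotvec(v*k/10)).as_matrix()[:,2]).round(0))
B=G+(172+60)*n
print("B",B.round(1),"tool delta A->B",dialR(-16.3).inv().apply(B-A).round(1)); print(IK(B,dialR(-16.3),q))
```

```text
[ -20.6 -133.4   33.3]
rv [-0.5961  0.2742  1.1507] 1.3245978332004946 [-0.0596  0.0274  0.1151]
[-20.   6. 110.   8.  68. -31.] 0.0 [396. -82. 191.]
[-21.   5. 111.  11.  66. -26.] 0.0 [407. -76. 192.]
[-21.   5. 112.  15.  63. -22.] 0.0 [419. -71. 194.]
[-22.   4. 113.  18.  60. -18.] 0.0 [431. -68. 196.]
[-23.   3. 114.  21.  57. -13.] 0.0 [443. -67. 199.]
[-23.   3. 115.  23.  54.  -9.] 0.0 [455. -67. 202.]
[-24.   2. 116.  26.  50.  -5.] 0.0 [467. -68. 206.]
[-24.   1. 118.  29.  47.  -0.] 0.0 [478. -72. 210.]
[-24.   1. 119.  31.  43.   5.] 0.0 [489. -76. 214.]
[-24.  -0. 120.  33.  39.  10.] 0.0 [499. -83. 219.]
[-23.  -1. 121.  35.  34.  15.] 0.0 [508. -90. 224.]
B [ 354.5 -111.6  275.9] tool delta A->B [-90.9 -33.6  59.4]
(array([-27.16581237,   4.76784688, 135.40418203,  63.34030703,
        23.09023977, -19.98118716]), np.float64(3.364110153142129e-22))
```

```bash
python3 -m jog '[[0.05,-0.006,-0.04,0.01,0,0,0],[0.05,-0.0075,-0.0475,0.012,0,0,0],[0.05,-0.007,-0.046,0.0115,0,0,0],[0.05,0,0,0,0,0,0]]'; python3 -m jog '[[0.05,0,0,0,-0.0596,0.0274,0.1151],[0.05,0,0,0,-0.0596,0.0274,0.1151],[0.05,0,0,0,-0.0596,0.0274,0.1151],[0.05,0,0,0,-0.0596,0.0274,0.1151],[0.05,0,0,0,-0.0596,0.0274,0.1151],[0.05,0,0,0,-0.0596,0.0274,0.1151],[0.05,0,0,0,-0.0596,0.0274,0.1151],[0.05,0,0,0,-0.0596,0.0274,0.1151],[0.05,0,0,0,-0.0596,0.0274,0.1151],[0.05,0,0,0,-0.0596,0.0274,0.1151],[0.05,0,0,0,0,0,0],[0.05,0,0,0,0,0,0]]'
cat > st.py <<'E'
import sys
from full import *
th,ex=map(float,sys.argv[1:3]);s=status.state();R=T.from_euler("xyz",s["ee_rot"],degrees=True)
print("q",s["qpos"].round(1),"delta",R.inv().apply(G+(172+ex)*n-s["ee_pos"]).round(1),"rv",(R.inv()*dialR(th)).as_rotvec().round(4),"F",s["force"].round(1),"T",s["torque"].round(2),"w",s["gripper_width"].round(1))
E
python3 st.py -16.3 60
python3 - <<'E'
from h import *
a=[]
for n in("scene","top"):
    f=vision.grab_frame(n)
    a.append(cv2.resize(f["color"][150:330,180:380],None,fx=2,fy=2))
cv2.imwrite("pics/pre.png",np.hstack(a))
E
```

```text
time_s: 18.82
ee_pos: [398.0, -109.9, 379.2]
ee_rot: [-179.8, -8.7, 97.6]
force: [1.0, -0.8, 0.9]
gripper_width: 50.1
time_s: 20.32
ee_pos: [400.6, -109.9, 380.4]
ee_rot: [168.9, -33.4, 30.3]
force: [0.1, -0.9, -0.7]
gripper_width: 50.2Traceback (most recent call last):
  File "st.py", line 4, in <module>
    print("q",s["qpos"].round(1),"delta",R.inv().apply(G+(172+ex)*n-s["ee_pos"]).round(1),"rv",(R.inv()*dialR(th)).as_rotvec().round(4),"F",s["force"].round(1),"T",s["torque"].round(2),"w",s["gripper_width"].round(1))
                                                                                                                                                                                             ^^^^^^^^^^^^^^^^^^^^^^^^
AttributeError: 'float' object has no attribute 'round'
```

View pics/pre.png

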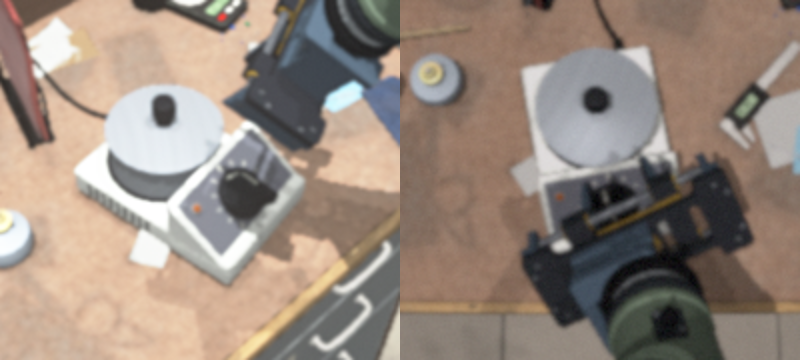

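The lid sits on the well (165,120 left; 597,105 right), looking level. The gripper is tilted over the console.

```bash
sed -i 's/s\["gripper_width"\].round(1)/round(s["gripper_width"],1)/' st.py; python3 -m jog '[[0.05,-0.0228,-0.0083,0.015,0,0,0],[0.05,-0.0228,-0.0083,0.015,0,0,0],[0.05,-0.0228,-0.0083,0.015,0,0,0],[0.05,-0.0228,-0.0083,0.015,0,0,0],[0.05,0,0,0,0,0,0],[0.05,0,0,0,0,0,0]]';python3 st.py -16.3 60
```

```text
time_s: 21.18
ee_pos: [355.2, -112.3, 276.4]
ee_rot: [168.8, -33.4, 30.2]
force: [0.7, 0.1, 0.5]
gripper_width: 50.3
q [-27.2   5.  134.8  62.7  23.2 -19.3] delta [-0.5 -1.   0.1] rv [ 0.0009 -0.0006  0.0006] F [0.7 0.1 0.5] T [-0.08  0.3   0.05] w 50.3
```

Run:
```python
from h import *
a=[]
for n in("scene","top"):
    f=vision.grab_frame(n)
    a.append(cv2.resize(f["color"][180:330,220:350] if n=="scene" else f["color"][180:330,220:350],None,fx=3,fy=3,interpolation=cv2.INTER_CUBIC))
cv2.imwrite("pics/pre2.png",np.hstack(a))
C=cloud(vision.grab_frame("scene"))
m=(abs(C[...,0]-608)<75)&(abs(C[...,1]+65)<75)&(C[...,2]>96)&(C[...,2]<125)
P=C[m];A=np.c_[P[:,:2]-[608.5,-65],np.ones(len(P))];print("lid plane tilt",np.linalg.lstsq(A,P[:,2],rcond=None)[0].round(4),len(P),P.min(0),P.max(0))
```

```text
lid plane tilt [ 2.5000e-03 -4.0000e-03  1.0613e+02] 1938 [ 537.49725001 -133.98529497   98.7519255 ] [675.5227594    3.73773495 123.54363132]
```

View pics/pre2.png

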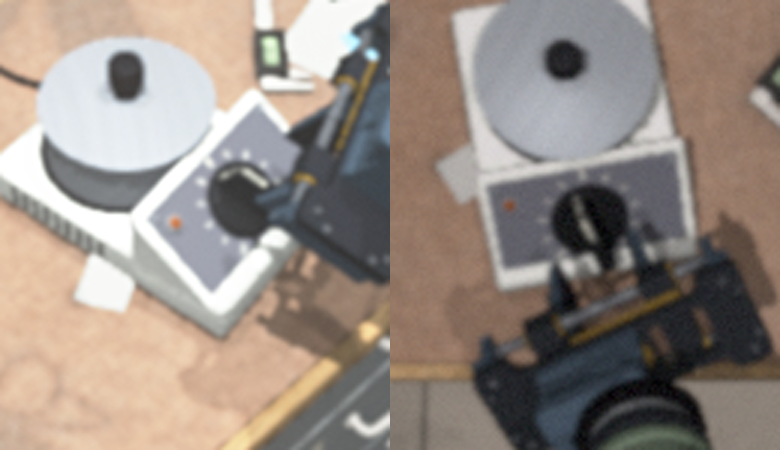

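```bash
python3 -m jog '[[0.05,-0.0003,-0.0005,0.015,0,0,0],[0.05,-0.0003,-0.0005,0.022,0,0,0],[0.05,0,0,0.014,0,0,0],[0.05,0,0,0.005,0,0,0],[0.05,0,0,0.002,0,0,0],[0.05,0,0,0,0,0,0]]';python3 st.py -16.3 2
python3 - <<'E'
from h import *
a=[]
for n in("scene","top"):
    f=vision.grab_frame(n)
    a.append(cv2.resize(f["color"][180:330,220:350],None,fx=3,fy=3,interpolation=cv2.INTER_CUBIC))
cv2.imwrite("pics/pre3.png",np.hstack(a))
E
```

```text
time_s: 22.08
ee_pos: [386.3, -105.2, 227.9]
ee_rot: [168.9, -33.4, 30.2]
force: [-0.1, 0.6, 0.1]
gripper_width: 49.8
q [-23.6  13.1 135.9  87.3  18.8 -42.4] delta [0.8 0.7 0. ] rv [ 0.0002 -0.0001  0.0004] F [-0.1  0.6  0.1] T [-0.07  0.33  0.04] w 49.8
```

View pics/pre3.png

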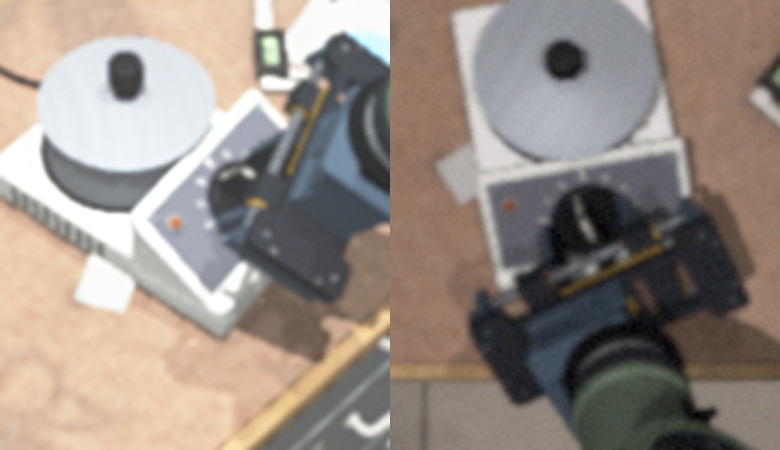

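Fingers straddle the bar. Close gently with the small correction.

```bash
python3 -m jog '[[0.035,0.0007,0.0007,0,0,0,0],[0.02,0,0,0,0,0,0],[0.005,0,0,0,0,0,0],[0.005,0,0,0,0,0,0],[0.005,0,0,0,0,0,0],[0.005,0,0,0,0,0,0]]' 15;python3 st.py -16.3 2
```

```text
time_s: 22.92
ee_pos: [387.2, -106.3, 228.2]
ee_rot: [168.8, -33.3, 30.1]
force: [1.5, -5.2, 1.2]
gripper_width: 13.9
q [-23.6  13.1 135.7  86.9  18.6 -42. ] delta [ 0.4 -0.7 -0.1] rv [ 0.0025  0.0014 -0.0004] F [ 1.5 -5.2  1.2] T [-0.76  0.09 -0.49] w 13.9
```

```bash
python3 -m jog '[[0.005,0,0.0008,0,0,0,0.04],[0.005,0,0,0,0,0,0.1],[0.005,0,0,0,0,0,0.1],[0.005,0,0,0,0,0,0.1],[0.005,0,0,0,0,0,0.1],[0.005,0,0,0,0,0,0.1],[0.005,0,0,0,0,0,0.1],[0.005,0,0,0,0,0,0.08],[0.005,0,0,0,0,0,0.035],[0.005,0,0,0,0,0,0],[0.005,0,0,0,0,0,0]]' 25;python3 st.py 27 2
```

```text
time_s: 24.3
ee_pos: [387.3, -106.4, 228.2]
ee_rot: [-162.4, -30.7, -21.3]
force: [1.5, -4.9, 0.9]
gripper_width: 13.8
q [-23.7  13.1 135.7  86.7  18.8   1.3] delta [-0.3 -0.9 -0.1] rv [0.0009 0.0002 0.0008] F [ 1.5 -4.9  0.9] T [-0.57  0.05 -0.49] w 13.8
```

```bash
python3 -m jog '[[0.005,0.0004,0.0007,0,0,0,0],[0.005,0,0,0,0,0,0]]';python3 st.py 27 2
```

```text
time_s: 24.55
ee_pos: [387.3, -106.8, 228.2]
ee_rot: [-162.4, -30.7, -21.3]
force: [0.9, -2.0, 2.5]
gripper_width: 13.6
q [-23.8  13.1 135.7  86.5  18.9   1.4] delta [-0.4 -1.3 -0.1] rv [-0.0008  0.0008  0.0009] F [ 0.9 -2.   2.5] T [-0.27  0.11 -0.26] w 13.6
```

Release and back straight off along the dial axis.

```bash
python3 -m jog '[[0.02,0.0001,0.0003,0,0,0,0],[0.04,0,0,0,0,0,0],[0.05,0,0,0,0,0,0],[0.05,0,0,-0.015,0,0,0],[0.05,0,0,-0.035,0,0,0],[0.05,0,0,-0.04,0,0,0],[0.05,0,0,0,0,0,0]]'; python3 -m jog '[[0.05,-0.04,0,-0.03,0,0,0],[0.05,-0.04,0,-0.03,0,0,0],[0.05,0,0,-0.03,0,0,0],[0.05,0,0,0,0,0,0]]'; python3 st.py 27 60
python3 - <<'E'
from full import *
for nm in("scene","top"):
    f=vision.grab_frame(nm);C=cloud(f)
    D=C-Edge; h=D@n; U=D@u; Rr=D@r
    m=(np.hypot(Rr,U+49)<36)&(h>34)&(h<46);P=np.c_[Rr[m],U[m]].astype(np.float32)
    if m.sum()>20:
        l=cv2.fitLine(P,cv2.DIST_HUBER,0,.01,.01).ravel();k=cv2.minAreaRect(P)
        print(nm,m.sum(),P.mean(0),"angle cw from up",np.degrees(np.arctan(l[0]/l[1])),k)
    cv2.imwrite(f"pics/end_{nm}.png",cv2.resize(f["color"][180:300,210:350],None,fx=5,fy=5,interpolation=cv2.INTER_CUBIC))
    cv2.imwrite(f"pics/endfull_{nm}.png",f["color"])
E
```

```text
time_s: 25.42
ee_pos: [336.1, -116.9, 303.5]
ee_rot: [-162.5, -31.0, -21.3]
force: [0.4, 0.4, 0.3]
gripper_width: 50.0
time_s: 25.92
ee_pos: [221.8, -101.4, 335.3]
ee_rot: [-162.4, -30.9, -21.4]
force: [0.2, -0.4, 0.2]
gripper_width: 50.0
q [-43.4 -14.2 139.3  44.3  41.5  32.6] delta [ 78.7  -2.  122.6] rv [ 0.0015 -0.0028  0.0006] F [ 0.2 -0.4  0.2] T [-0.01  0.3  -0.03] w 50.0
scene 165 [ -2.4003265 -49.887913 ] angle cw from up 27.811789 ((-1.0329880714416504, -50.08018493652344), (54.08741760253906, 14.65115737915039), 63.33052062988281)
top 150 [  0.14267899 -45.933662  ] angle cw from up 27.346699 ((0.5824546813964844, -47.85539245605469), (54.30622863769531, 14.962063789367676), 64.03119659423828)
```

View pics/end_scene.png

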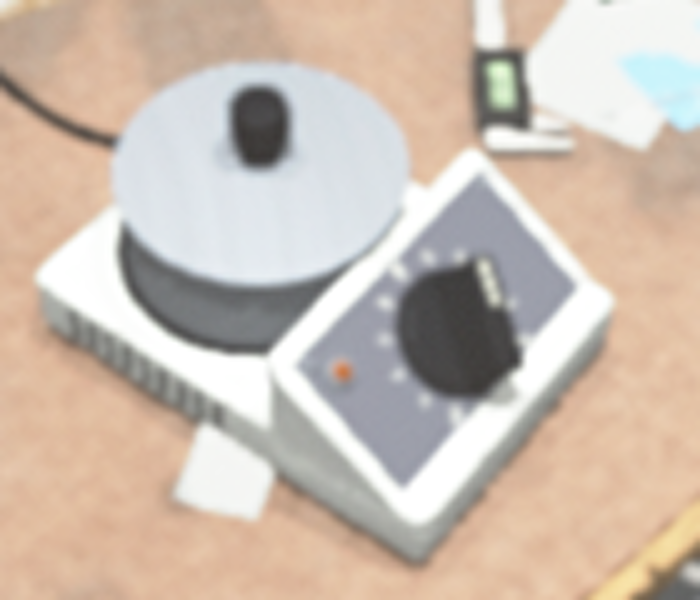

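View pics/end_top.png

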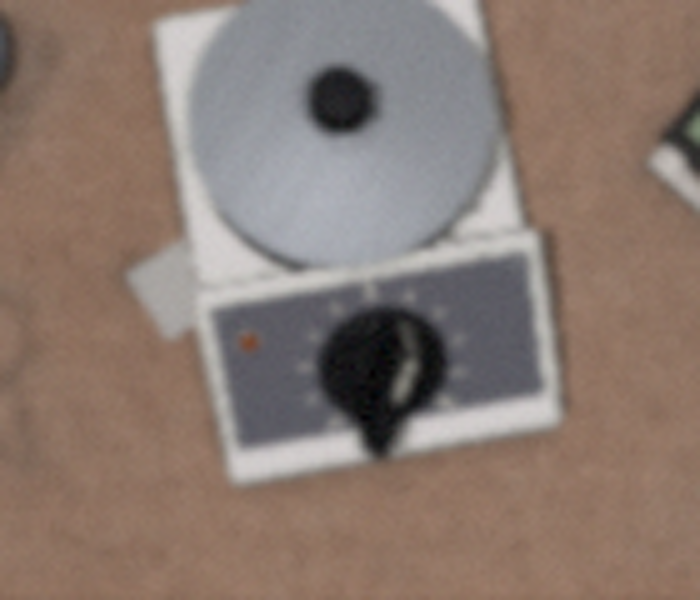

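The pointer points at mark 6 in both pictures: the white line runs up to (487,265) in the scene view and (405,325) in the top view. The measured angle is about 27.5° past the long mark. One last check of the lid and bystanders, then hand in.

Run:
```python
from h import *
from workcell import ticket
C=cloud(vision.grab_frame("scene"))
m=(abs(C[...,0]-608)<75)&(abs(C[...,1]+65)<75)&(C[...,2]>96)&(C[...,2]<125)
P=C[m];A=np.c_[P[:,:2]-[608.5,-65],np.ones(len(P))];print("lid",np.linalg.lstsq(A,P[:,2],rcond=None)[0].round(4))
K=C[(abs(C[...,0]-608)<40)&(abs(C[...,1]+65)<40)&(C[...,2]>135)];print("knob top",np.percentile(K[:,2],98),K.mean(0))
for l in["small_wax","talc_jar","lamp_spirit","brush"]:
    v=vision.find_in("scene",l);print(l,np.round(v[0]["location"]) if v else None)
print(status.state()["time_s"]);ticket.job_done()
```

```text
lid [ 5.200000e-03 -3.900000e-03  1.061419e+02]
knob top 147.09472789848763 [603.73115705 -62.48477276 143.3069023 ]
small_wax [ 642. -380.   21.]
talc_jar [636. 208.  54.]
lamp_spirit [650. 142.  36.]
brush [719. 193.  11.]
26.275
the job is handed in; nothing more can be done
```

The wax pot is ready and the job was handed in at 26.3 s, with the robot clear of everything. No check failed or disagreed with another.

- **Block:** the larger (blue) wax block was laid in the well. A camera view before the lid went on showed it lying flat.
- **Lid:** it was lowered at low speed and touched down at the height I had calculated for a fully seated lid, with only a few newtons of contact force. The last depth check put its tilt at about 0.4°, with the knob top at 147 mm against an expected 146 mm.
- **Dial:** it was turned clockwise to mark 6. The two cameras measured the pointer at 27.3° and 27.8° past the long mark, against a target of 27°.
- **Other things:** the smaller block, talc jar, spirit lamp and brush were all found within about 3 mm of where they started, which is within the detection error.

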